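Uncover the hot dice-warming pot with the lid lifter

TASK

The dice in the little warming pot are done and its lid is hot: pick up the lid lifter from the folded mat, hook it under the lid's loop handle, lift the lid off clear of the pot, kept level, and set it down flat in the middle of the slate coaster without dropping it. Unhook the lifter and lay it back on the folded mat, let go of it, then press the timer's button fully down to start the cooling time and leave it. Never touch the lid with the gripper or arm, and do not shift the pencil tin, the sanding block or the tape roll.

Things in the scene. Friction and masses are not known exactly. Their poses are not given: they have to be found in the camera images.
- lid: Round dull silver metal lid, about 140 g, on the pot at the start. Origin: centre of its underside. Plug 94 mm across, 6 mm deep (loose in the pot's mouth), under a disc 114 mm across, 5 mm thick: flat top 11 mm above the origin. A fixed arched loop handle of dark 7 mm round bar stands on top in the lid's y-z plane, so a hook goes through it along the lid's x axis, from either side.
- lid_loop (a point): Peak of the loop handle: bar's centre line, 55 mm above the lid's underside; axes as the lid's. From the peak the bar slopes down to both sides to upright legs at y = +-27 mm (from 34 mm above the underside down to the disc). Free opening 47 mm wide, 40 mm high in the middle. The lid hangs level from the peak.
- pot_rim (a point): Centre of the pot's mouth at rim height, 75 mm above the shelf. The pot is a steel cylinder 110 mm across (104 mm inside) on a black heater base 128 mm across, fixed to the shelf; three wooden 26 mm dice lie inside. The lid's 114 mm disc rests on this rim, the plug inside it.
- coaster_top (a point): Centre of the top face of the square dark slate coaster, 120 x 120 mm, 8 mm thick, fixed to the shelf, empty at the start. z up.
- mat: Grey hard silicone mat folded into a square pad, 140 x 140 mm, 14 mm thick, fixed. Origin at the centre of its underside, x and y along its edges. The lifter lies on it at the start.
- lifter_grip (a point): Centre of the lifter's wooden handle, a block 90 mm long (x), 28 wide (y), 36 high (z), lying on its underside. +x points to the hook. 130 g, balance point about 8 mm ahead. A dark 7 mm round rod runs on from the +x end, 4 mm above this level, straight to 105 mm ahead of this point, slopes down to the hook's valley at 135 mm, then up to its tip at 155 mm.
- lifter_hook (a point): Lowest point of the hook's open V-shaped valley, on the 7 mm rod's centre line: 135 mm ahead of (x) and 8 mm below lifter_grip. The tip's centre is 20 mm farther ahead and 18 mm higher; the straight rod behind is 12 mm higher. A 7 mm bar in the valley rests with its centre about 8 to 9 mm above this point. Axes as the lifter's.
- timer_button_top (a point): Centre of the top of the round white push button, 32 mm across, on the yellow plastic timer housing (76 x 66 x 28 mm, fixed). It moves straight down.
- timer_button (a joint): Travel of the button in m: 0 released, 0.006 fully down; it springs back. Fully down takes about 5 N.
- pencil_tin: Bystander: closed aluminium pencil tin with hinged top, about 77 x 62 x 40 mm; origin at the centre of its underside.
- sanding_block: Bystander: cork sanding block 70 x 45 x 22 mm; origin at the centre of its underside.
- tape_roll: Bystander: roll of paper tape lying flat, 72 mm across, 20 mm high; origin at the centre of its underside.
Not all that is in view belongs to the job. What is shaped like the part that bears coaster_top but purple is not meant.

How it is judged (in metres and radians):
On the way, in this order (a step that is already met when the one before it is completed fails the run):
1. the lifter is picked up off the mat in the gripper (z of lifter_grip in the frame of mat above 0.045 m and contact force between the fingers and lifter above 1 N), for 0.2 s.
2. the lid hangs level on the held lifter, lifted at least 20 mm clear of the pot's rim (z of lid in the frame of pot_rim above 0.02 m and angle between lid's own z axis and vertical below 0.3 rad and contact force between lid and lifter above 0.3 N and contact force between the fingers and lifter above 1 N), for 0.3 s.
3. the lid lies flat on the middle of the coaster, off the hook (horizontal distance between lid and coaster_top below 0.025 m and z of lid in the frame of coaster_top below 0.006 m and angle between lid's own z axis and vertical below 0.1 rad and contact force between lid and coaster above 0.3 N and contact force between lid and lifter below 0.05 N and linear speed of lid below 0.03 m/s), for 0.2 s.
4. the lifter lies on the mat, released (x of lifter_grip in the frame of mat between -0.07 and 0.07 m and y of lifter_grip in the frame of mat between -0.07 and 0.07 m and z of lifter_grip in the frame of mat below 0.045 m and contact force between lifter and mat above 0.3 N and contact force between the fingers and lifter below 0.05 N and linear speed of lifter below 0.03 m/s), for 0.2 s.
5. the timer's button is pressed fully down (value of joint timer_button above 0.0048 m), for 0.02 s.
At the end, for the whole second after the job is handed in: The lid lies flat and still on the coaster, its centre within 25 mm of the coaster's centre and off the hook; the lifter lies still on the mat, released, its handle's centre over the mat; the button has been pressed at least 4.8 of its 6 mm and is released (all of step 3 and all of step 4 and value of joint timer_button below 0.002 m); the robot touches nothing.
It fails at once if the gripper or arm touches the hot lid (contact force between any of the fingers, the arm and lid above 0.5 N).
It fails at once if the lid is tipped more than about 29 degrees (angle between lid's own z axis and vertical above 0.5 rad).
It fails at once if the lid is dropped (moves faster than 0.8 m/s) (linear speed of lid above 0.8 m/s).
It fails at once if the pencil tin, sanding block or tape roll is moved more than 30 mm (distance of any of pencil_tin, sanding_block, tape_roll from where it was at the start of the episode above 0.03 m).
It also fails if it takes over 72 s, if anything falls off the work surface, if the arm or the gripper's body presses on something with over 40 N, if the wrist force passes 120 N, or if a joint passes its speed limit or range.

ROBOT

A 6-joint arm with a two-finger parallel gripper is mounted at the origin on the work surface. World frame = base frame: x ahead of the robot, y to its left, z up, the work surface at z = 0. Lengths are in m, angles in degrees, forces in N, time in s.
With the tool pointing down it reaches from about 0.3 to 0.75 m from the base axis. Payload 8.5 kg.
Tool frame: the origin (TCP) lies midway between the tips of the shut fingers; the grasp point (between the pads) lies 19 mm behind it; z points along the fingers, y is the direction in which the jaws open and shut (so a half turn about z gives the same grasp; the last joint's range is limited). The gripper opens to 85 mm and grips with 20 to 120 N. Pads are 22 mm wide; open, the fingers measure 114 mm over their backs; the gripper's body (76 mm by 85 mm) begins 54 mm behind the grasp point. The pads swing forward as they close: fully open they stand 13 mm farther back than shut.
Start: joints at [-12.336, 21.807, 74.336, -0, 83.858, -12.336], TCP at [0.55, 0, 0.231] pointing down, gripper open.
Joint ranges: [-178.18, 178.18], [-50.72, 133.34], [12.68, 142.11], [-81.47, 261.47], [9.98, 163.14], [-165.26, 165.26]. Speed limits (degrees/s): [136.94, 136.94, 180, 180, 180, 180].

INTERFACE

Orientations are given as a 3x3 rotation matrix whose columns are the frame's x, y, z axes.
In Python, from rig import env gives the robot as it stands.
- The arm moves only by the shell command python3 -m inch 'ROWS' [FORCE]. ROWS is text: rows parted by semicolons, each of 5 numbers parted by spaces: the finger opening in mm, from 0 to 85.4, then the shift along the tool's x, y, z in mm, then the turn about the tool's z in degrees. In form: jaw dx dy dz turn; .... A call has 1 to 10 rows; each row is the pose to reach, as a shift and turn from the pose commanded when the call began, along the tool's axes at that moment; what a row does not reach only later rows make up. A row lasts 1/8 s, in which the tool goes at most 62.5 mm and 10.7 degrees, less where a joint would pass 70% of its speed; a pose out of reach is approached as far as the arm can. A call with a gripper value outside its range is refused whole. The fingers move at their own pace and stop on an object; FORCE is the grip in N (left out, the last holds). Time passes only in rows, so rows that repeat a pose let the fingers close. It gives the time, the measured TCP pose, the force and the opening at its end, in the units of the state.
- env.observe(): the state, without advancing time (a new reading comes with each control period).
- env.get_image(name): name is "scene" or "side" or "wrist"; returns a dict with "color" (480x640x3 uint8, blue, green, red), "range_z" (480x640 float32, m along the optical axis (not along the pixel's ray), 0 where there is no reading), "fov_y" (degrees; the focal length in pixels is half the picture's height over the tangent of half this angle, whatever the lens; pixels are square), "cx", "cy" (the principal point, pixels), "R" (3x3) and "t" (3): a world point X has camera coordinates R X + t. Camera axes: x right, y down, z forward; pixel columns grow to the right and rows downward; lengths in m; the calibration is good to about 2 mm. A picture is of the moment at which its call begins.
- env.close_job(): hands the job in, once; it reports no verdict.
The state is a dict: "time_s": time; "q": joint angles; "qvel": joint speeds; "joint_efforts": joint torques, N m; "position": TCP position; "tool_rot": TCP orientation; "ft_force": force on the tool from outside, world axes, zero at the start; "wrist_torque": the same for the moment, N m; "grip_width": finger opening in m.
Only numpy, scipy, OpenCV 4.12 (cv2) and the standard library are available. Lean on these libraries where they do the work, as an engineer would, in place of code of your own. Each camera call takes 0.05 s, during which the arm holds its last target.

## Working session

There is one attempt and no reset: what is moved stays moved. The work goes in short steps, Python scripts to look and compute and a shell command to move; the robot and the scene stay as the last step left them, time stands still between calls to the robot, and variables do not carry over. Pictures are saved under pics/ and viewed, and the job is handed in when it is done.

```bash
ls; mkdir -p pics
python3 - <<'E'
from rig import env
import cv2
for n in ["scene","side","wrist"]:
    d=env.get_image(n); cv2.imwrite(f"pics/{n}0.png",d["color"])
    print(n,d["fov_y"],d["cx"],d["cy"],d["R"],d["t"],(d["range_z"]>0).mean())
print(env.observe())
E
```

```text
pics
scene 45.84253215111933 319.77762603426197 239.11578478811268 [[ 0.80836938  0.58833992  0.01987682]
 [ 0.43784972 -0.57834316 -0.68833626]
 [-0.39348008  0.56513302 -0.72511937]] [-0.45194367 -0.12486979  1.51428063] 0.996005859375
side 53.14098480281139 333.84934738544587 243.15982295341996 [[ 9.99178271e-01 -4.05309197e-02 -1.63122756e-04]
 [-2.61163551e-02 -6.40738681e-01 -7.67314720e-01]
 [ 3.09954523e-02  7.66688456e-01 -6.41270687e-01]] [-0.52046707  0.12571019  1.24696537] 0.9959635416666667
wrist 65.70916321906903 317.2709280235807 240.28220840833077 [[ 0.99999732  0.00142193 -0.00182933]
 [ 0.00191587 -0.95147123  0.30773174]
 [-0.00130298 -0.30773442 -0.9514714 ]] [-0.54856527 -0.04005364  0.38029327] 0.9959309895833334
{'time_s': 0.15, 'q': array([-1.23370545e+01,  2.18324127e+01,  7.43723096e+01, -4.93802379e-04,
        8.38563975e+01, -1.23355042e+01]), 'qvel': array([ 0.00847278, -0.06444596, -0.16466344, -0.05258605,  0.07081331,
        0.01305381]), 'joint_efforts': array([ 1.94521621e-03, -4.48624384e+01, -2.31344014e+01, -1.86937300e-04,
        3.77541786e-03, -1.65174959e-05]), 'position': array([5.49784053e-01, 3.04150192e-05, 2.30865417e-01]), 'tool_rot': array([[ 2.62441541e-05,  9.99999455e-01, -1.04393976e-03],
       [ 9.99999976e-01, -2.60149692e-05,  2.19551476e-04],
       [ 2.19524198e-04, -1.04394549e-03, -9.99999431e-01]]), 'ft_force': array([-0.7260755 , -1.61856946,  0.49336921]), 'wrist_torque': array([-0.00164549,  0.03145544,  0.0008774 ]), 'grip_width': 0.08542401768482143}
```

View pics/scene0.png

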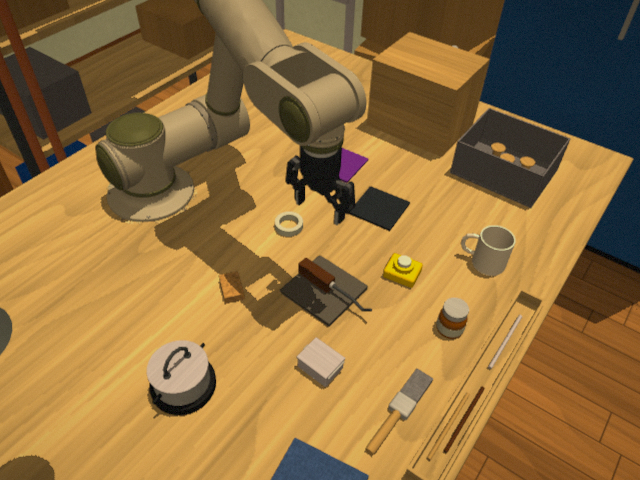

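View pics/side0.png

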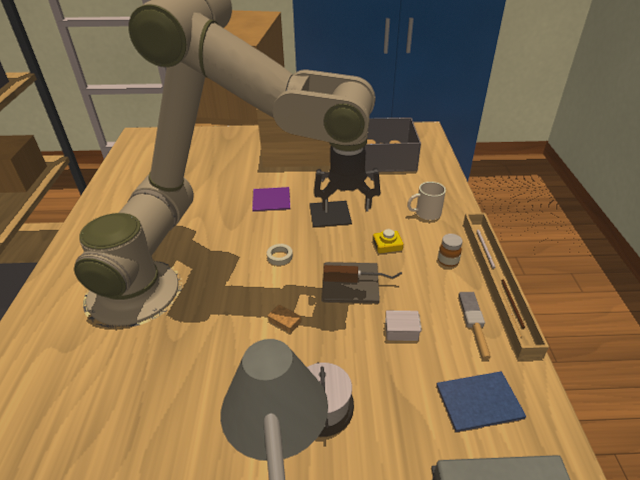

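View pics/wrist0.png

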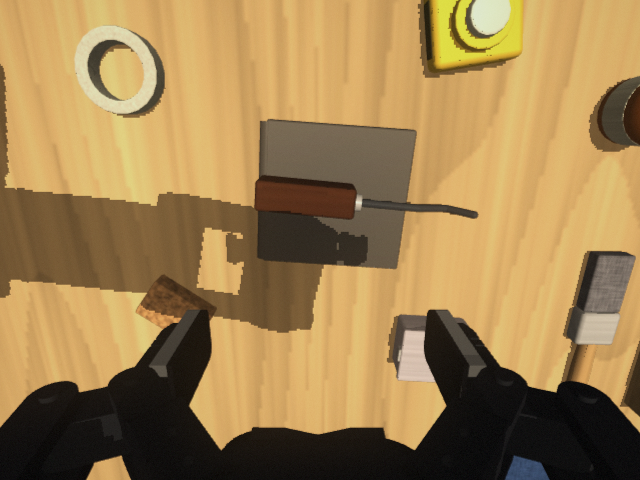

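```bash
cat > h.py <<'E'
import numpy as np, cv2
from rig import env
def cloud(d):
    H,W=d["range_z"].shape; f=H/2/np.tan(np.radians(d["fov_y"])/2)
    u,v=np.meshgrid(np.arange(W),np.arange(H)); z=d["range_z"]
    P=np.stack([(u-d["cx"])/f*z,(v-d["cy"])/f*z,z],-1)
    X=(P-np.asarray(d["t"]))@np.asarray(d["R"])
    X[z<=0]=np.nan
    return X
E
python3 - <<'E'
from h import *
np.set_printoptions(precision=4,suppress=True)
for n in ["scene","side","wrist"]:
    d=env.get_image(n); X=cloud(d); c=d["color"]; hsv=cv2.cvtColor(c,cv2.COLOR_BGR2HSV)
    np.savez(f"{n}0.npz",X=X,c=c)
    x,y,z=X[...,0],X[...,1],X[...,2]
    print(n)
    def rep(name,m):
        if m.sum()<10: print(name,'none',m.sum()); return
        p=X[m]; r=cv2.minAreaRect((p[:,:2]*1000).astype(np.float32))
        print(name,m.sum(),'med',np.median(p,0),'rect',np.round(r[0],1),np.round(r[1],1),round(r[2],1),'z',np.percentile(p[:,2],[2,50,98]))
    yel=(hsv[...,0]>22)&(hsv[...,0]<32)&(hsv[...,1]>220)&(z>0.01)&(z<.05)&(hsv[...,2]>120)
    rep('timer',yel)
    rep('timer top',yel&(z>.024)&(z<.031))
    if yel.any():
        q=np.nanmedian(X[yel],0)
        rep('button',(np.hypot(x-q[0],y-q[1])<.06)&(hsv[...,1]<70)&(z>.03))
    table=(z>-.02)
    rep('dark mid',(hsv[...,1]<60)&(z>.004)&(z<.02)&(x>.4)&(x<.7)&(y>-.1)&(y<.1))
    rep('mat',(hsv[...,1]<60)&(z>.009)&(z<.019)&(x>.4)&(x<.75)&(y>-.1)&(y<.12))
    rep('coaster',(hsv[...,2]<70)&(z>.003)&(z<.014)&(y>.13)&(y<.4)&(x>.3)&(x<.8))
    brown=((hsv[...,0]<12)&(hsv[...,1]>120)&(z>.025)&(z<.07)&(x>.4)&(x<.7)&(np.abs(y)<.12)); rep('handle',brown)
    rep('handle top',brown&(z>.044))
for pt in [(180,365),(178,345),(403,265),(320,360),(232,287),(288,223),(380,207),(5,330),(20,470)]:
    d=np.load("scene0.npz"); print(pt,d["X"][pt[1],pt[0]])
d=np.load("side0.npz")
for pt in [(265,360),(320,390),(338,390),(275,420),(270,460),(500,470)]: print(pt,d["X"][pt[1],pt[0]])
E
```

```text
scene
timer 553 med [0.693  0.1436 0.0278] rect [682.5 156. ] [75.  67.7] 8.6 z [0.0133 0.0278 0.0426]
timer top 325 med [0.6954 0.146  0.0273] rect [682.3 157. ] [74.6 66.1] 9.1 z [0.0244 0.0273 0.0306]
button 11 med [0.6896 0.1529 0.0504] rect [688.  155.3] [15.3 12.6] 38.7 z [0.0467 0.0504 0.0528]
dark mid none 4
mat none 3
coaster 1453 med [0.5237 0.3116 0.0082] rect [481.4 309.7] [203.3 126.6] 5.5 z [0.0037 0.0082 0.0127]
handle 166 med [0.5393 0.0005 0.0459] rect [539.2  10. ] [30.3 89. ] 85.7 z [0.0265 0.0459 0.0527]
handle top 92 med [0.5369 0.0065 0.0488] rect [539.4  10.4] [29.1 89.4] 84.2 z [0.0442 0.0488 0.0528]
side
timer 342 med [0.6785 0.1357 0.0283] rect [681.2 153.6] [73.4 67.6] 8.4 z [0.0122 0.0283 0.043 ]
timer top 175 med [0.6764 0.1385 0.0283] rect [681.1 154.1] [73.4 66.7] 8.4 z [0.0245 0.0283 0.0307]
button 64 med [0.6812 0.1521 0.0509] rect [681. 151.] [28.5 26. ] 76.7 z [0.0442 0.0509 0.0537]
dark mid none 5
mat none 5
coaster 827 med [0.5234 0.3037 0.0088] rect [455.3 306.3] [249.2 124.9] 5.5 z [0.0049 0.0088 0.0128]
handle none 0
handle top none 0
wrist
tim
[... 204 characters left out ...]
6  12.7] [27.7 88.5] 84.6 z [0.0346 0.0496 0.0513]
handle top 2945 med [0.5388 0.0133 0.0497] rect [537.6  12.6] [27.5 88.5] 84.6 z [0.0473 0.0497 0.0513]
(180, 365) [ 0.4872 -0.3506  0.0793]
(178, 345) [ 0.4525 -0.3219  0.0797]
(403, 265) [0.6881 0.1413 0.0525]
(320, 360) [ 0.678  -0.164   0.0392]
(232, 287) [ 0.4051 -0.1226  0.0238]
(288, 223) [ 0.3633  0.1315 -0.0011]
(380, 207) [0.5226 0.3175 0.0062]
(5, 330) [ 0.4669 -0.5581  0.4189]
(20, 470) [ 0.3705 -0.6429  0.0007]
(265, 360) [ 0.429  -0.6073  0.5074]
(320, 390) [ 0.4816 -0.5921  0.4296]
(338, 390) [ 0.5141 -0.3661  0.0811]
(275, 420) [ 0.4369 -0.6439  0.46  ]
(270, 460) [ 0.4317 -0.672   0.4362]
(500, 470) [ 0.7553 -0.5627  0.1507]
```

```bash
python3 - <<'E'
from h import *
np.set_printoptions(precision=4,suppress=True)
def rect(p): 
    r=cv2.minAreaRect((p[:,:2]*1000).astype(np.float32)); return np.round(r[0],1),np.round(r[1],1),round(r[2],1)
for n in ["scene","side"]:
    d=np.load(n+"0.npz"); X,c=d["X"],d["c"]; x,y,z=X[...,0],X[...,1],X[...,2]
    near=(np.hypot(x-.487,y+.35)<.08)
    top=near&(z>.075)&(z<.085); p=X[top]
    (cx,cy),r=cv2.minEnclosingCircle((p[:,:2]*1000).astype(np.float32))
    print(n,'lid',top.sum(),cx,cy,r,p.mean(0), rect(p))
    lo=near&(z>.092)&(z<.14); p=X[lo]; pr=p[:,:2]; m=pr.mean(0); u,s,v=np.linalg.svd(pr-m)
    print('loop',len(p),m,v[0],np.degrees(np.arctan2(v[0][1],v[0][0])),rect(p),p[:,2].max())
    hi=p[p[:,2]>.118]; print('hi',hi.mean(0) if len(hi) else None)
    # coaster / purple
    hsv=cv2.cvtColor(c,cv2.COLOR_BGR2HSV)
    co=(hsv[...,2]<70)&(z>.003)&(z<.014)&(np.hypot(x-.523,y-.312)<.11); co=cv2.morphologyEx(co.astype(np.uint8),cv2.MORPH_OPEN,np.ones((3,3)))>0
    print('coaster',co.sum(),rect(X[co]),np.median(X[co],0))
    rod=(z>.03)&(z<.075)&(x>.585)&(x<.72)&(y>-.08)&(y<.04)
    p=X[rod]; print('rod',len(p),p[np.argmax(p[:,0])] if len(p) else 0)
    m=(z>.008)&(z<.02)&(x>.4)&(x<.7)&(np.abs(y+.01)<.12); m=cv2.morphologyEx(m.astype(np.uint8),cv2.MORPH_OPEN,np.ones((3,3)))>0
    print('mat',m.sum(),rect(X[m]))
d=np.load("wrist0.npz"); X=d["X"]; x,y,z=[X[...,i] for i in range(3)]
m=(z>.008)&(z<.02)&(x>.4)&(x<.7)&(np.abs(y+.01)<.12); m=cv2.morphologyEx(m.astype(np.uint8),cv2.MORPH_OPEN,np.ones((5,5)))>0
print('mat',m.sum(),rect(X[m]))
rod=(z>.025)&(z<.075)&(x>.595)&(x<.72)&(y>-.06)&(y<.03); p=X[rod]
l=np.polyfit(p[:,0],p[:,1],1); print('rod',len(p),l,np.degrees(np.arctan(l[0])),p[:,0].max(), p[:,2].max())
E
python3 - <<'E'
import cv2
c=cv2.imread('pics/scene0.png'); cv2.imwrite('pics/lid0.png',cv2.resize(c[320:430,120:250],None,fx=5,fy=5))
E
```

```text
scene lid 2385 483.6280212402344 -356.309326171875 58.06898498535156 [ 0.4873 -0.3581  0.08  ] (array([ 484., -356.]), array([113.2, 113.6]), 48.5)
loop 163 [ 0.4854 -0.3586] [ 0.0062 -1.    ] -89.64620979281138 (array([ 484.6, -356.3]), array([ 8.4, 61. ]), 1.2) 0.12985355561595305
hi [ 0.485  -0.357   0.1231]
coaster 1430 (array([522.8, 314.4]), array([120.1, 125.3]), 5.5) [0.5237 0.311  0.0082]
rod 148 [ 0.6956 -0.0036  0.0418]
mat 2506 (array([517.8,  13.7]), array([152. , 252.7]), 80.6)
side lid 1188 484.87255859375 -356.92364501953125 57.58777618408203 [ 0.5055 -0.353   0.0808] (array([ 504.8, -349. ]), array([ 69.4, 114.3]), 20.6)
loop 79 [ 0.4841 -0.3637] [ 0.0652 -0.9979] -86.2598845014549 (array([ 483.6, -358.2]), array([ 6.7, 49.2]), 2.5) 0.13021597995856216
hi [ 0.4837 -0.3603  0.1241]
coaster 808 (array([520.9, 313. ]), array([116.7, 125.6]), 4.5) [0.5241 0.3034 0.0088]
rod 109 [ 0.6944 -0.0041  0.0398]
mat 1541 (array([563.1,   3.3]), array([145.1, 146.4]), 85.6)
mat 17202 (array([534.6,  -9.6]), array([220.3, 282.9]), 86.1)
rod 812 [-0.0952  0.0639] -5.436240139427812 0.6948299752445881 0.04649545492793882
```

View pics/lid0.png

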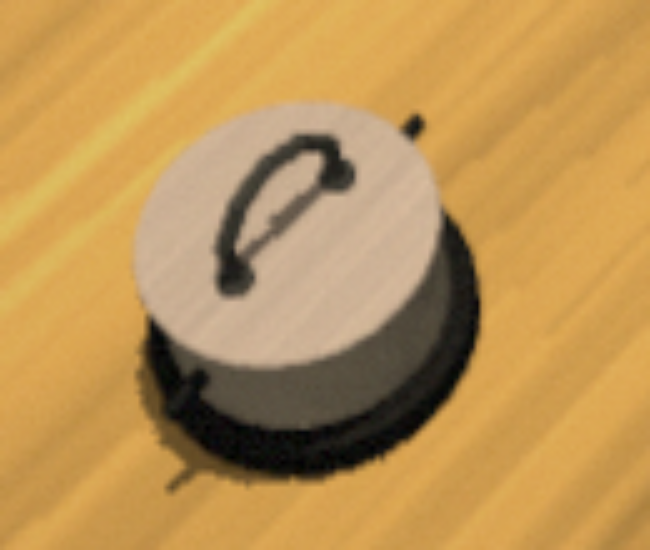

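```bash
python3 -m inch '85 1 0 10 10;85 3 -1 20 20;85 5 -2 30 30;85 7 -3 40 40;85 9 -4 50 50;85 11 -4 60 60;85 11 -4 70 70;85 11 -4 80 80;85 11 -4 85 90;85 11 -4 85 95.4' 100
python3 - <<'E'
from h import *
d=env.get_image("wrist"); cv2.imwrite("pics/w1.png",d["color"]); X=cloud(d); hsv=cv2.cvtColor(d["color"],cv2.COLOR_BGR2HSV)
x,y,z=[X[...,i] for i in range(3)]
def rect(p): 
    r=cv2.minAreaRect((p[:,:2]*1000).astype(np.float32)); return np.round(r[0],1),np.round(r[1],1),round(r[2],1)
b=(z>.044)&(z<.056)&(x>.45)&(x<.65)&(abs(y)<.1)&(hsv[...,1]>100); b=cv2.morphologyEx(b.astype(np.uint8),cv2.MORPH_OPEN,np.ones((5,5)))>0
print(rect(X[b]))
o=env.observe();print(o["position"],o["tool_rot"],o["q"])
E
```

```text
time_s: 1.55
position: [0.5458, 0.011, 0.1458]
tool_rot: [[0.995, -0.098, -0.001], [-0.098, -0.995, 0.0], [-0.001, -0.0, -1.0]]
ft_force: [0.1, -0.2, 0.5]
grip_width: 0.0852
(array([537.6,  12.1]), array([27.8, 89.8]), 84.6)
[0.54589512 0.0110169  0.14604563] [[ 9.94891341e-01 -1.00950010e-01 -5.61668879e-04]
 [-1.00949953e-01 -9.94891497e-01  1.29803353e-04]
 [-5.71903242e-04 -7.24397851e-05 -9.99999834e-01]] [-1.12715377e+01  2.58351662e+01  8.28530335e+01  1.05927250e-03
  7.13448145e+01  8.45220009e+01]
```

View pics/w1.png

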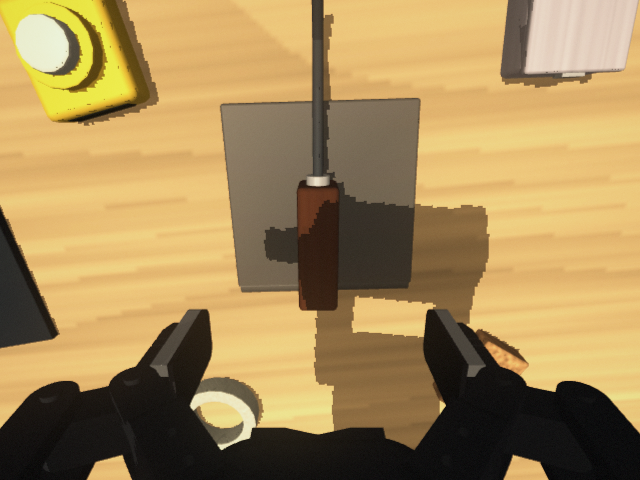

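Handle is centred and aligned between the fingers in the view (handle about 318,250). Descending.

```bash
python3 -m inch '85 0 0 20 -0.4;85 0 0 45 -0.4;85 0 0 70 -0.4;85 0 0 95 -0.4;85 0 0 115 -0.4;85 0 0 124 -0.4;85 0 0 127 -0.4;85 0 0 128 -0.4;85 0 0 128 -0.4' 100
python3 -m inch '60 0 0 0 0;40 0 0 0 0;20 0 0 0 0;10 0 0 0 0;10 0 0 0 0;10 0 0 0 0;10 0 0 0 0;10 0 0 0 0' 100
```

```text
time_s: 2.72
position: [0.5463, 0.011, 0.0189]
tool_rot: [[0.996, -0.087, 0.001], [-0.087, -0.996, -0.0], [0.001, 0.0, -1.0]]
ft_force: [-0.3, -0.3, 0.6]
grip_width: 0.085
time_s: 3.72
position: [0.5462, 0.011, 0.0187]
tool_rot: [[0.996, -0.087, 0.001], [-0.087, -0.996, -0.0], [0.001, 0.0, -1.0]]
ft_force: [-0.8, 0.2, 5.1]
grip_width: 0.0266
```

```bash
python3 -m inch '10 0 0 0 0;10 0 0 -5 0;10 0 0 -15 0;10 0 0 -35 0;10 0 0 -55 0;10 0 0 -80 0;10 0 0 -100 0;10 0 0 -115 0;10 0 0 -120 0;10 0 0 -120 0' 110
cat > pt.py <<'E'
# lifter pose estimate from wrist/scene/side clouds
from h import *
import sys
np.set_printoptions(precision=4,suppress=True)
tag=sys.argv[1]; o=env.observe(); p=o["position"]; R=o["tool_rot"]
print('tcp',p,'yaw',np.degrees(np.arctan2(R[1,0],R[0,0])),'F',o["ft_force"],'T',o["wrist_torque"],'grip',o["grip_width"],'t',o["time_s"])
for n in ["wrist","scene","side"]:
    d=env.get_image(n); cv2.imwrite(f"pics/{n}_{tag}.png",d["color"]); X=cloud(d)
    L=(X-p)@R  # tool coordinates: x ahead, z down
    m=(L[...,0]>.042)&(L[...,0]<.16)&(abs(L[...,1])<.02)&(L[...,2]>-.05)&(L[...,2]<.012)
    q=L[m]
    if len(q)<20: print(n,'few',len(q)); continue
    s=q[(q[:,0]>.05)&(q[:,0]<.09)]
    if len(s)>10:
        a=np.polyfit(s[:,0],s[:,1],1); b=np.polyfit(s[:,0],s[:,2],1)
        print(n,len(q),'rod side@97',np.polyval(a,.097),'slope',a[0],'down@70',np.polyval(b,.07),'slope',b[0],'xmax',np.percentile(q[:,0],[98,100]), 'tipz', np.median(q[q[:,0]>q[:,0].max()-.006][:,2]))
E
python3 pt.py l1
```

```text
time_s: 4.97
position: [0.5458, 0.011, 0.1381]
tool_rot: [[0.996, -0.087, -0.0], [-0.087, -0.996, 0.0], [-0.0, -0.0, -1.0]]
ft_force: [-0.8, 0.7, -1.0]
grip_width: 0.0267
tcp [0.5458 0.011  0.1381] yaw -5.00123656947889 F [-0.7722  0.7102 -0.9502] T [-0.0064 -0.0381  0.0237] grip 0.026702393173546002 t 4.975
wrist 5304 rod side@97 -9.31714392227682e-05 slope -7.576995813842313e-05 down@70 -0.019836237686240696 slope 0.006064369726250766 xmax [0.1112 0.113 ] tipz -0.014830159960531494
scene 184 rod side@97 0.0012146684709501746 slope -0.009672191706624844 down@70 -0.0193833736201255 slope 0.03168335473869328 xmax [0.1481 0.1508] tipz -0.024938909625733478
side 136 rod side@97 0.0022292787656387784 slope -0.025622984678976213 down@70 -0.019461193547455756 slope -0.016482198051385413 xmax [0.1465 0.148 ] tipz -0.02347854495735139
```

```bash
python3 -m inch '10 -5 8 0 0;10 -15 25 0 -1;10 -33 57 0 -2;10 -54 94 0 -3;10 -77 133 0 -4;10 -100 173 0 -5;10 -120 208 0 -6;10 -136 236 0 -6;10 -146 254 0 -6;10 -150 260 0 -6' 110
python3 - <<'E'
from h import *
o=env.observe(); R=o["tool_rot"]; t=np.array([.288,-.357,.138]); print((R.T@(t-o["position"])*1000).round(1),np.degrees(np.arctan2(R[1,0],R[0,0])),o["q"],o["ft_force"])
E
```

```text
time_s: 6.38
position: [0.373, -0.2357, 0.1382]
tool_rot: [[1.0, 0.016, -0.0], [0.016, -1.0, 0.0], [-0.0, -0.0, -1.0]]
ft_force: [0.1, -0.1, -0.7]
grip_width: 0.0261
[-86.9 119.9   0.2] 0.8971324533349181 [-4.77301032e+01  1.69789540e+01  9.93876114e+01 -5.51288058e-03
  6.36489393e+01  4.13752131e+01] [ 0.10415745 -0.11114789 -0.72457585]
```

```bash
python3 -m inch '10 -5 7 0 0;10 -17 23 0 0;10 -35 48 0 0;10 -53 73 0 0;10 -68 94 0 0;10 -79 109 0 0;10 -85 117 0 0;10 -87 120 0 0;10 -87 120 0 0' 110
python3 -m inch '10 0 0 10 0;10 0 0 25 0;10 0 0 40 0;10 0 0 50 0;10 0 0 52 0;10 0 0 52 0' 110
python3 pt.py p1
python3 - <<'E'
import cv2
c=cv2.imread('pics/scene_p1.png'); cv2.imwrite('pics/z1.png',cv2.resize(c[270:430,60:270],None,fx=3.7,fy=3.7))
E
```

```text
time_s: 7.5
position: [0.2892, -0.3561, 0.1383]
tool_rot: [[1.0, 0.018, 0.0], [0.018, -1.0, 0.0], [0.0, -0.0, -1.0]]
ft_force: [-0.4, 1.2, -2.1]
grip_width: 0.0269
time_s: 8.25
position: [0.2891, -0.3565, 0.0864]
tool_rot: [[1.0, 0.018, 0.0], [0.018, -1.0, -0.0], [0.0, 0.0, -1.0]]
ft_force: [1.7, -0.6, -1.4]
grip_width: 0.0264
tcp [ 0.2891 -0.3565  0.0864] yaw 1.0057512142267664 F [ 1.6844 -0.5531 -1.4202] T [0.0006 0.0233 0.0142] grip 0.02642112041474596 t 8.25
wrist 5337 rod side@97 -0.0002240765825176584 slope 0.00028498001703781457 down@70 -0.019823848467139915 slope 0.00475501756081641 xmax [0.1112 0.113 ] tipz -0.014895890365223746
scene 387 rod side@97 0.000307976219977334 slope -0.00047973377128847274 down@70 -0.019779605122945004 slope 0.024745037741384587 xmax [0.1585 0.1599] tipz 0.006018709905415606
side few 0
```

View pics/z1.png

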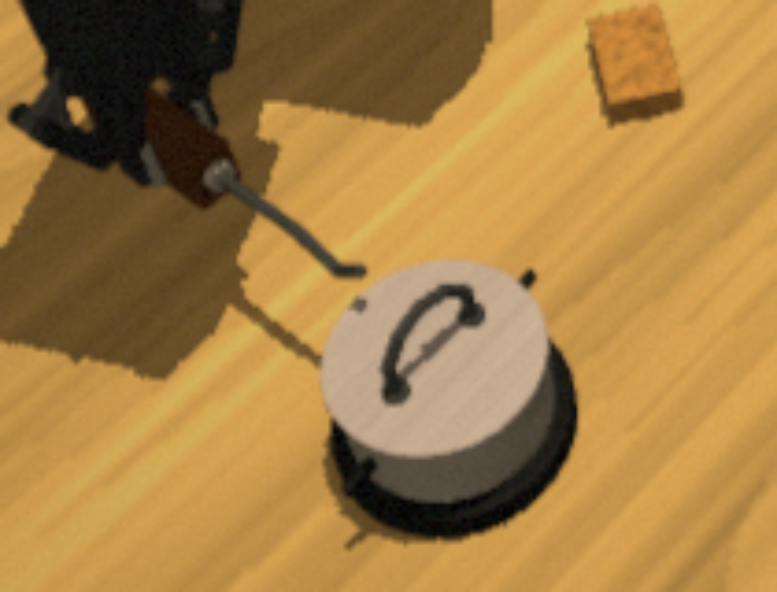

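View pics/wrist_p1.png

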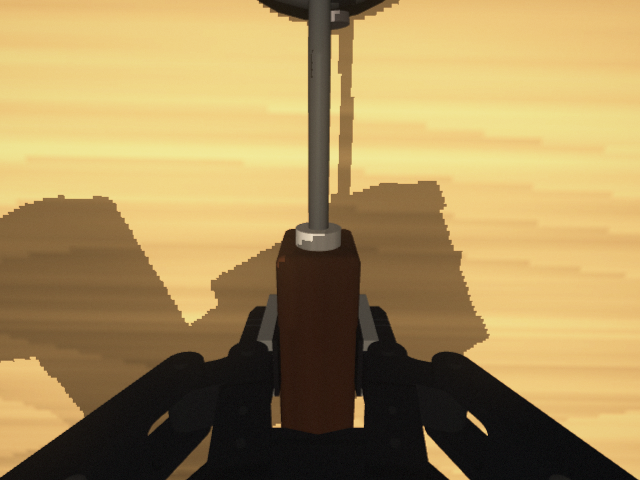

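```bash
python3 -m inch '10 5 1 0 0;10 15 1.5 0 0;10 25 1.5 0 0;10 35 1.5 0 0;10 45 1.5 0 0;10 55 1.5 0 0;10 63 1.5 0 0;10 68 1.5 0 0;10 70 1.5 0 0;10 70 1.5 0 0' 110
python3 pt.py p2
python3 - <<'E'
import cv2
c=cv2.imread('pics/scene_p2.png'); cv2.imwrite('pics/z2.png',cv2.resize(c[290:430,90:270],None,fx=4.2,fy=4.2))
E
```

```text
time_s: 9.65
position: [0.359, -0.3567, 0.0863]
tool_rot: [[1.0, 0.017, -0.0], [0.017, -1.0, 0.0], [-0.0, -0.0, -1.0]]
ft_force: [-0.3, 0.1, -1.6]
grip_width: 0.0266
tcp [ 0.359  -0.3567  0.0863] yaw 0.9982190661906482 F [-0.2941  0.133  -1.6485] T [-0.0091  0.0052 -0.0169] grip 0.02663159758389382 t 9.65
wrist 17788 rod side@97 3.101662554814337e-05 slope -0.0014784936767555691 down@70 -0.007135386684582287 slope 0.5936641077821234 xmax [0.1169 0.1184] tipz 0.006421484305265615
scene 993 rod side@97 0.0029470014350498385 slope 0.05365149208088538 down@70 -0.005814854189858498 slope 0.6138877790755023 xmax [0.1586 0.16  ] tipz 0.00584147518021026
```

View pics/z2.png

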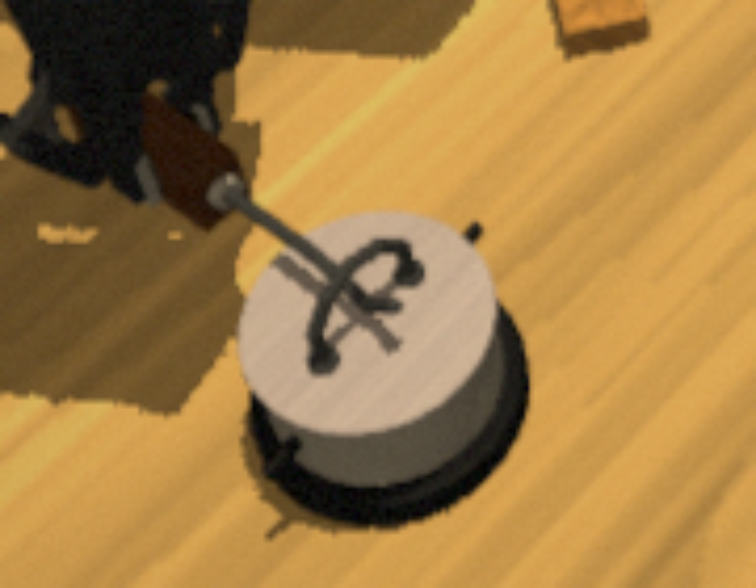

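The hook is through the loop with its tip on the far side and no contact force. Raising it.

```bash
python3 -m inch '10 0 0 -6 0;10 0 0 -13 0;10 0 0 -17 0;10 0 0 -20 0;10 0 0 -23 0;10 0 0 -25 0;10 0 0 -28 0;10 0 0 -31 0;10 0 0 -33 0;10 0 0 -33 0' 120
python3 pt.py p3
python3 - <<'E'
import cv2
c=cv2.imread('pics/scene_p3.png'); cv2.imwrite('pics/z3.png',cv2.resize(c[290:430,90:270],None,fx=4.2,fy=4.2))
E
```

```text
time_s: 11.05
position: [0.359, -0.3568, 0.1195]
tool_rot: [[1.0, 0.017, 0.0], [0.017, -1.0, -0.0], [0.0, 0.0, -1.0]]
ft_force: [0.4, -0.0, -2.4]
grip_width: 0.0264
tcp [ 0.359  -0.3568  0.1195] yaw 1.0002992640934587 F [ 0.3933 -0.0256 -2.3653] T [-0.0034  0.1561  0.0045] grip 0.02641937227652692 t 11.05
wrist 5321 rod side@97 -0.00020007926927698052 slope -2.3461446264690303e-05 down@70 -0.01964597196215063 slope 0.005419306938464246 xmax [0.1113 0.1131] tipz -0.014594724808193824
scene 295 rod side@97 0.0005386390323510934 slope 0.014650053281967194 down@70 -0.019301812203830284 slope -0.004970999667615376 xmax [0.1474 0.1505] tipz -0.024653225904697287
```

View pics/z3.png

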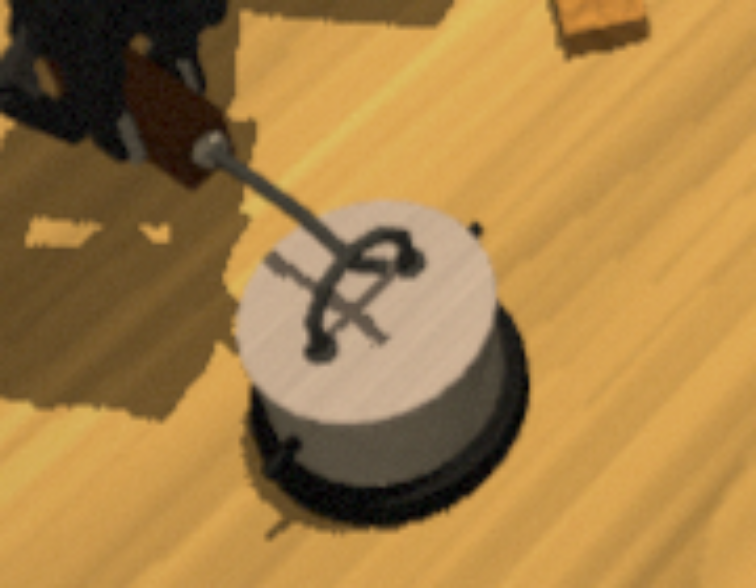

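```bash
python3 -m inch '10 0 0 -2 0;10 0 0 -6 0;10 0 0 -13 0;10 0 0 -21 0;10 0 0 -30 0;10 0 0 -39 0;10 0 0 -47 0;10 0 0 -53 0;10 0 0 -56 0;10 0 0 -57 0' 120
python3 -m inch '10 0 0 0 0;10 0 0 0 0;10 0 0 0 0' 120
python3 pt.py p4
python3 - <<'E'
from h import *
np.set_printoptions(precision=4,suppress=True)
d=env.get_image("scene"); X=cloud(d); x,y,z=[X[...,i] for i in range(3)]
m=(z>.10)&(z<.175)&(np.hypot(x-.485,y+.357)<.075)&(x>.425); p=X[m]
zt=np.median(p[:,2]); q=p[abs(p[:,2]-zt)<.008]; A=np.c_[q[:,:2]-q[:,:2].mean(0),np.ones(len(q))]; s=np.linalg.lstsq(A,q[:,2],rcond=None)[0]
print(zt,'slopes',s); print(cv2.minEnclosingCircle((q[:,:2]*1000).astype(np.float32)))
cv2.imwrite('pics/z4.png',cv2.resize(d["color"][260:430,60:270],None,fx=3.5,fy=3.5))
E
```

```text
time_s: 12.45
position: [0.359, -0.3567, 0.1764]
tool_rot: [[1.0, 0.017, -0.0], [0.017, -1.0, 0.0], [-0.0, -0.0, -1.0]]
ft_force: [-0.3, -0.5, -2.1]
grip_width: 0.0263
time_s: 12.82
position: [0.359, -0.3567, 0.1761]
tool_rot: [[1.0, 0.018, -0.0], [0.018, -1.0, 0.0], [-0.0, -0.0, -1.0]]
ft_force: [-0.9, -0.3, -1.9]
grip_width: 0.0262
tcp [ 0.359  -0.3567  0.1761] yaw 1.0041027441149064 F [-0.8747 -0.2578 -1.9351] T [-0.0488  0.1611  0.0028] grip 0.026249119279843084 t 12.825
wrist 5314 rod side@97 -0.00014715927096287354 slope 2.7849677144805638e-05 down@70 -0.019704859823572486 slope 0.006882304959943921 xmax [0.1114 0.1134] tipz -0.014488712087136355
scene 318 rod side@97 0.0003096433958775459 slope -0.008044492798717546 down@70 -0.019615900950930604 slope 0.023263583502817046 xmax [0.148  0.1508] tipz -0.02511241495459759
side 228 rod side@97 0.0029486463565576585 slope 0.04459575303178129 down@70 -0.02071762751296449 slope 0.027000491963782517 xmax [0.1477 0.1496] tipz -0.025674051039353253
0.14562169397682928 slopes [-0.0016 -0.0081  0.1456]
((484.2538757324219, -355.13958740234375), 58.12531661987305)
```

View pics/z4.png

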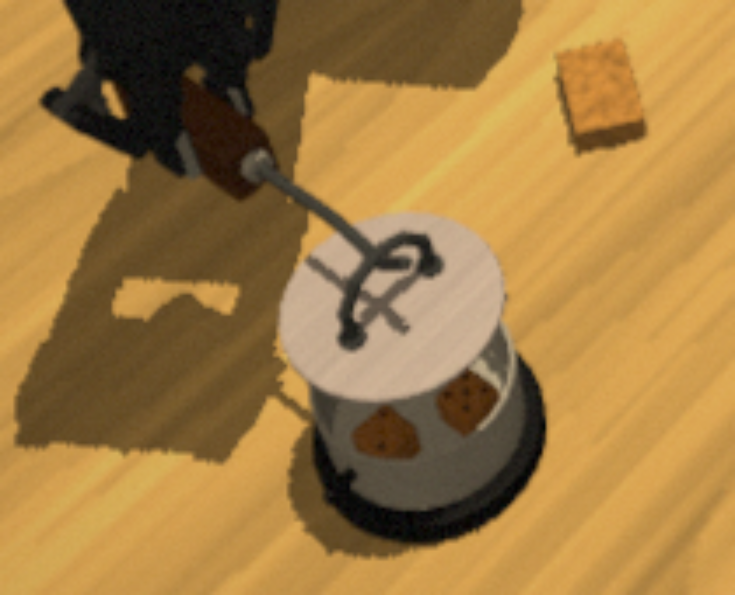

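```bash
python3 -m inch '10 0 -3 0 0;10 1 -9 0 0;10 1 -18 0 0;10 2 -30 0 0;10 3 -45 0 0;10 5 -63 0 0;10 6 -83 0 0;10 8 -105 0 0;10 9.5 -128 0 0;10 11 -151 0 0' 120
python3 -m inch '10 2 -24 0 0;10 3.5 -48 0 0;10 5 -72 0 0;10 7 -96 0 0;10 9 -120 0 0;10 11 -144 0 0;10 12.5 -168 0 0;10 14 -192 0 0;10 16 -216 0 0;10 18 -240 0 0' 120
python3 pt.py p5
```

```text
time_s: 14.28
position: [0.3673, -0.2038, 0.1764]
tool_rot: [[1.0, 0.018, 0.0], [0.018, -1.0, 0.0], [0.0, -0.0, -1.0]]
ft_force: [0.1, 1.1, -3.1]
grip_width: 0.0266
time_s: 15.52
position: [0.3806, 0.0363, 0.1764]
tool_rot: [[1.0, 0.018, 0.0], [0.018, -1.0, 0.0], [0.0, -0.0, -1.0]]
ft_force: [0.1, -0.2, -2.7]
grip_width: 0.0262
tcp [0.3806 0.0363 0.1764] yaw 1.0147931164604103 F [ 0.0928 -0.2324 -2.6957] T [ 0.02    0.1525 -0.0309] grip 0.02622371144465099 t 15.525
wrist 5342 rod side@97 -0.0002190252836489993 slope 0.0008164372231735928 down@70 -0.019684509151687075 slope 0.005128110511996135 xmax [0.1114 0.113 ] tipz -0.014602425350745239
scene 224 rod side@97 -0.0009461554836395058 slope -0.002486872992668412 down@70 -0.018964569933674298 slope 0.0014497136017029113 xmax [0.1468 0.1504] tipz -0.02472106345797454
side 166 rod side@97 0.004295143158601462 slope 0.048153656678734426 down@70 -0.01946801075783378 slope 0.006666213958621442 xmax [0.1462 0.1496] tipz -0.024209903164987445
```

```bash
python3 -m inch '10 0 -4 0 0;10 1 -14 0 0;10 2 -30 0 0;10 4 -50 0 0;10 6 -73 0 0;10 7 -97 0 0;10 9 -121 0 0;10 11 -145 0 0;10 13 -169 0 0;10 15 -193 0 0' 120
python3 -m inch '10 1.5 -22 0 0;10 3 -42 0 0;10 4 -58 0 0;10 5 -70 0 0;10 6 -78 0 0;10 6 -82 0 0;10 6 -82 0 0;10 6 -82 0 0;10 6 -82 0 0' 120
cat > lid.py <<'E'
from h import *
import sys
np.set_printoptions(precision=4,suppress=True)
o=env.observe(); p=o["position"]; c0=p+np.array([.1255,.002,0])
print('tcp',p)
for n in ["scene","side"]:
    d=env.get_image(n); cv2.imwrite(f"pics/{n}_{sys.argv[1]}.png",d["color"]); X=cloud(d); x,y,z=[X[...,i] for i in range(3)]
    hsv=cv2.cvtColor(d["color"],cv2.COLOR_BGR2HSV)
    m=(z>p[2]-.06)&(z<p[2]+.01)&(np.hypot(x-c0[0],y-c0[1])<.075)&(z>.012)
    zt=np.median(z[m]); m&=abs(z-zt)<.006; q=X[m]
    A=np.c_[q[:,:2]-q[:,:2].mean(0),np.ones(len(q))]; s=np.linalg.lstsq(A,q[:,2],rcond=None)[0]
    c,r=cv2.minEnclosingCircle((q[:,:2]*1000).astype(np.float32))
    print(n,'lid top z',zt,'slope',s[:2],'centre',np.round(c,1),'r',round(r,1))
    co=(hsv[...,2]<75)&(z>.003)&(z<.014)&(np.hypot(x-.523,y-.312)<.11); co=cv2.morphologyEx(co.astype(np.uint8),cv2.MORPH_OPEN,np.ones((3,3)))>0
    if co.sum()>20:
        print('coaster px',co.sum(),cv2.minAreaRect((X[co][:,:2]*1000).astype(np.float32)))
E
python3 lid.py p6
```

```text
time_s: 16.92
position: [0.3927, 0.229, 0.1762]
tool_rot: [[1.0, 0.017, -0.0], [0.017, -1.0, 0.0], [-0.0, -0.0, -1.0]]
ft_force: [0.6, -0.2, -2.6]
grip_width: 0.0265
time_s: 18.05
position: [0.3974, 0.3098, 0.1764]
tool_rot: [[1.0, 0.017, 0.0], [0.017, -1.0, -0.0], [0.0, 0.0, -1.0]]
ft_force: [0.1, 0.3, -2.4]
grip_width: 0.0266
tcp [0.3974 0.3098 0.1764]
scene lid top z 0.14615510736902382 slope [-0.0011  0.0038] centre [524.6 310.5] r 58.7
coaster px 1454 ((520.5264892578125, 313.68212890625), (122.2371826171875, 126.37801361083984), 4.673690319061279)
side lid top z 0.14687960302386613 slope [-0.004  0.004] centre [521.2 308.6] r 59.9
coaster px 870 ((520.176025390625, 311.3053283691406), (117.90021514892578, 126.29255676269531), 5.1603827476501465)
```

View pics/scene_p6.png

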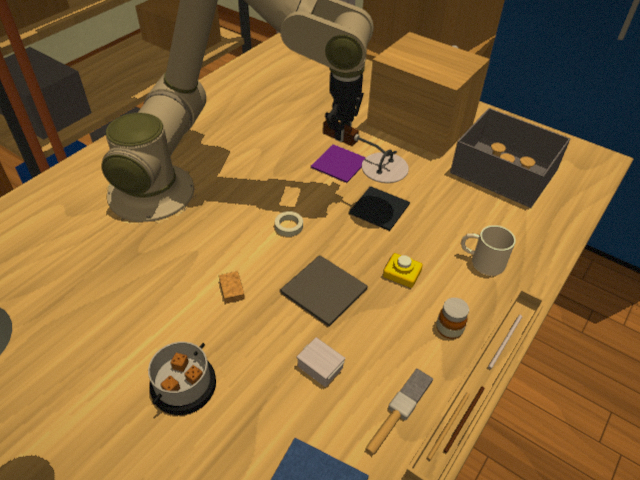

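View pics/side_p6.png

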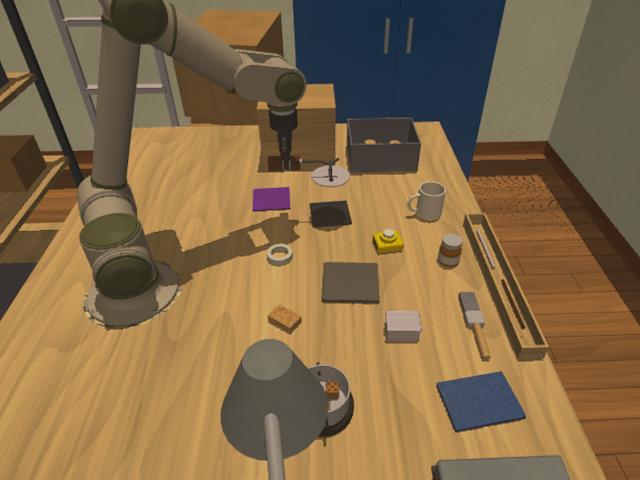

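```bash
python3 - <<'E'
from h import *
np.set_printoptions(precision=3,suppress=True)
for n in ["scene","side"]:
    d=env.get_image(n); X=cloud(d); c=d["color"]; x,y,z=[X[...,i] for i in range(3)]; hsv=cv2.cvtColor(c,cv2.COLOR_BGR2HSV)
    m=(z>.05)&(x>.25)&(x<.7)&(y>.39)&(y<.7); p=X[m]; print(n,m.sum(),np.percentile(p,[1,50,99],axis=0))
    pu=(hsv[...,0]>135)&(hsv[...,0]<160)&(hsv[...,1]>100)&(z<.05); p=X[pu]; print('purple',cv2.minAreaRect((p[:,:2]*1000).astype(np.float32)),np.percentile(p[:,2],[5,50,95]))
E
python3 -m inch '10 -1 -1 3 0;10 -2 -1.5 10 0;10 -2 -1.5 20 0;10 -2 -1.5 32 0;10 -2 -1.5 45 0;10 -2 -1.5 58 0;10 -2 -1.5 71 0;10 -2 -1.5 84 0;10 -2 -1.5 95 0;10 -2 -1.5 104 0' 120
python3 lid.py p7
```

```text
scene 7695 [[0.293 0.557 0.052]
 [0.461 0.612 0.149]
 [0.692 0.697 0.223]]
purple ((607.4888305664062, 564.3526611328125), (1925.4866943359375, 555.4963989257812), 68.90374755859375) [0.004 0.008 0.012]
side 3623 [[0.291 0.554 0.052]
 [0.474 0.609 0.127]
 [0.692 0.691 0.223]]
purple ((332.5837707519531, 402.5305480957031), (117.23360443115234, 128.1698455810547), 1.9321532249450684) [0.005 0.009 0.012]
time_s: 19.5
position: [0.3953, 0.3115, 0.0716]
tool_rot: [[1.0, 0.017, -0.0], [0.017, -1.0, -0.0], [-0.0, 0.0, -1.0]]
ft_force: [-1.0, -0.7, -2.6]
grip_width: 0.0267
tcp [0.3953 0.3115 0.0716]
scene lid top z 0.04111726621591118 slope [-0.0015  0.0072] centre [521.5 311.8] r 60.0
coaster px 608 ((521.6903076171875, 312.4305419921875), (120.9760971069336, 120.99822235107422), 5.568781852722168)
side lid top z 0.04088398421827658 slope [0.0079 0.007 ] centre [517.7 310.1] r 60.2
coaster px 394 ((521.6262817382812, 285.18194580078125), (76.72317504882812, 119.870361328125), 88.977294921875)
```

```bash
python3 -m inch '10 0 0 5 0;10 0 0 9 0;10 0 0 13 0;10 0 0 16 0;10 0 0 18 0;10 0 0 20 0;10 0 0 22 0;10 0 0 24 0;10 0 0 27 0;10 0 0 30 0' 120
python3 -m inch '10 0 0 3 0;10 0 0 6 0;10 0 0 9 0;10 0 0 12 0;10 0 0 14 0;10 0 0 14.5 0;10 0 0 14.5 0' 120
python3 lid.py p8
python3 - <<'E'
import cv2
c=cv2.imread('pics/scene_p8.png'); cv2.imwrite('pics/z8.png',cv2.resize(c[110:240,300:440],None,fx=4.5,fy=4.5))
E
```

```text
time_s: 20.85
position: [0.3955, 0.3116, 0.0422]
tool_rot: [[1.0, 0.017, 0.0], [0.017, -1.0, 0.0], [0.0, -0.0, -1.0]]
ft_force: [-0.1, -0.2, -1.7]
grip_width: 0.0264
time_s: 21.72
position: [0.3954, 0.3115, 0.0278]
tool_rot: [[1.0, 0.017, 0.0], [0.017, -1.0, 0.0], [0.0, -0.0, -1.0]]
ft_force: [0.1, 0.8, -0.9]
grip_width: 0.0263
tcp [0.3954 0.3115 0.0278]
scene lid top z 0.019216832161958984 slope [ 0.0012 -0.003 ] centre [524.8 306.9] r 64.6
coaster px 356 ((522.7965087890625, 312.8108825683594), (119.50408172607422, 124.59336853027344), 4.998011112213135)
side lid top z 0.019833588460045036 slope [-0.0017  0.0025] centre [516.6 311.5] r 61.0
coaster px 212 ((523.6426391601562, 271.4671630859375), (116.52743530273438, 49.37700653076172), 2.442755699157715)
```

View pics/z8.png

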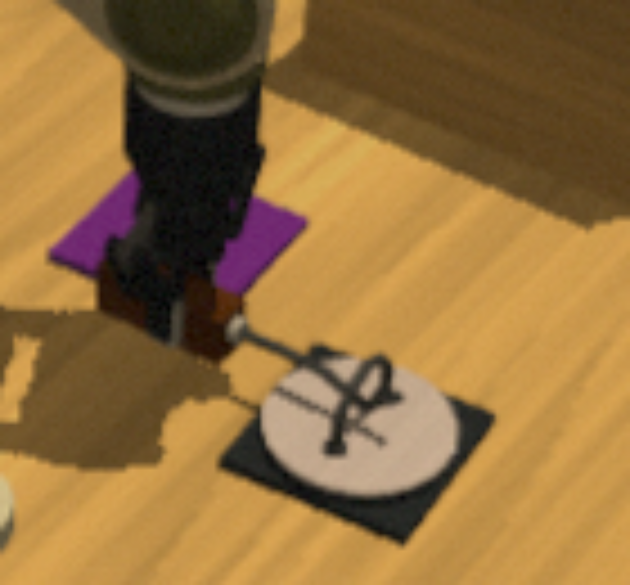

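```bash
python3 -m inch '10 -3 0 0 0;10 -10 0 0 0;10 -20 0 0 0;10 -30 0 0 0;10 -40 0 0 0;10 -50 0 0 0;10 -60 0 0 0;10 -70 0 0 0;10 -78 0 0 0;10 -80 0 0 0' 120
python3 -m inch '10 0 0 -5 0;10 0 0 -20 0;10 0 0 -40 0;10 0 0 -65 0;10 0 0 -90 0;10 0 0 -105 0;10 0 0 -110 0;10 0 0 -110 0' 110
python3 - <<'E'
from h import *
np.set_printoptions(precision=4,suppress=True)
d=env.get_image("scene"); cv2.imwrite("pics/s9.png",d["color"]);X=cloud(d); x,y,z=[X[...,i] for i in range(3)]
m=(z>.014)&(z<.024)&(np.hypot(x-.522,y-.312)<.075); q=X[m]; print(m.sum(),cv2.minEnclosingCircle((q[:,:2]*1000).astype(np.float32)))
m=(z>.009)&(z<.019)&(np.hypot(x-.56,y-.005)<.11); m=cv2.morphologyEx(m.astype(np.uint8),cv2.MORPH_OPEN,np.ones((3,3)))>0
print('mat',m.sum(),cv2.minAreaRect((X[m][:,:2]*1000).astype(np.float32)),np.median(X[m],0))
o=env.observe(); R=o["tool_rot"]; print(o["position"])
E
```

```text
time_s: 23.08
position: [0.3149, 0.3101, 0.0279]
tool_rot: [[1.0, 0.018, -0.0], [0.018, -1.0, -0.0], [-0.0, 0.0, -1.0]]
ft_force: [-0.1, -0.4, -1.6]
grip_width: 0.0264
time_s: 24.08
position: [0.3154, 0.3101, 0.1378]
tool_rot: [[1.0, 0.017, 0.0], [0.017, -1.0, 0.0], [0.0, -0.0, -1.0]]
ft_force: [0.7, 0.1, -1.9]
grip_width: 0.0263
956 ((517.0839233398438, 305.4109802246094), 66.08985900878906)
mat 3096 ((564.62255859375, 5.205741882324219), (143.58645629882812, 148.84359741210938), 85.08464813232422) [0.5683 0.0013 0.014 ]
[0.3152 0.31   0.1374]
```

View pics/s9.png

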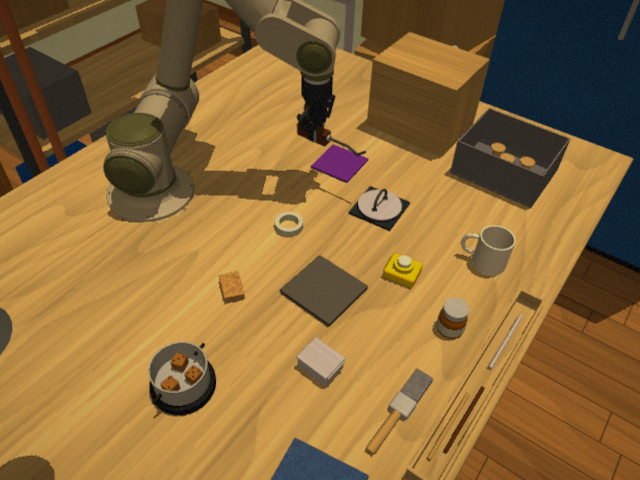

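```bash
python3 -m inch '10 5 6 0 0;10 15 20 0 0;10 32 41 0 1;10 52 67 0 2;10 75 97 0 3;10 100 130 0 4;10 125 162 0 5;10 150 195 0 6;10 175 227 0 6;10 198 257 0 6' 110
python3 -m inch '10 15 19 0 0;10 27 35 0 0;10 35 45 0 0;10 38 50 0 0;10 38 50 0 0;10 38 50 0 0' 110
python3 - <<'E'
from h import *
o=env.observe(); R=o["tool_rot"]; t=np.array([.558,.005,.019]); print(o["position"],(R.T@(t-o["position"])*1000).round(1),np.degrees(np.arctan2(R[1,0],R[0,0])))
E
```

```text
time_s: 25.38
position: [0.5186, 0.0548, 0.1372]
tool_rot: [[0.996, -0.088, -0.001], [-0.088, -0.996, 0.0], [-0.001, 0.0, -1.0]]
ft_force: [0.3, 0.3, -1.2]
grip_width: 0.0268
time_s: 26.12
position: [0.551, 0.0041, 0.1379]
tool_rot: [[0.996, -0.086, -0.0], [-0.086, -0.996, 0.0], [-0.0, -0.0, -1.0]]
ft_force: [-0.2, -1.1, -0.6]
grip_width: 0.0262
[0.55099522 0.0040804  0.13788927] [  6.9  -1.5 118.9] -4.958278974551025
```

```bash
python3 -m inch '10 3 0 8 0;10 6 0 25 0;10 6 0 48 0;10 6 0 70 0;10 6 0 90 0;10 6 0 104 0;10 6 0 112 0;10 6 0 116 0;10 6 0 118 0;10 6 0 119 0' 110
python3 -m inch '10 0 0 0 0;10 0 0 0 0;28 0 0 0 0;32 0 0 0 0;45 0 0 0 0;65 0 0 0 0;80 0 0 0 0;80 0 0 0 0;80 0 0 0 0;80 0 0 0 0' 20
python3 -m inch '80 0 0 0 0;80 0 0 -10 0;80 0 0 -30 0;80 0 0 -60 0;80 0 0 -90 0;80 0 0 -120 0;80 0 0 -130 0;80 0 0 -130 0;80 0 0 -130 0'
python3 - <<'E'
from h import *
d=env.get_image("wrist"); cv2.imwrite("pics/w10.png",d["color"]); X=cloud(d); hsv=cv2.cvtColor(d["color"],cv2.COLOR_BGR2HSV); x,y,z=[X[...,i] for i in range(3)]
b=(z>.03)&(z<.07)&(x>.45)&(x<.65)&(abs(y)<.1)&(hsv[...,1]>100); b=cv2.morphologyEx(b.astype(np.uint8),cv2.MORPH_OPEN,np.ones((5,5)))>0
print(cv2.minAreaRect((X[b][:,:2]*1000).astype(np.float32)),np.median(z[b]))
# timer in scene/side
for n in ["scene","side"]:
    d=env.get_image(n); X=cloud(d); hsv=cv2.cvtColor(d["color"],cv2.COLOR_BGR2HSV); x,y,z=[X[...,i] for i in range(3)]
    nr=np.hypot(x-.682,y-.155)<.05
    w=nr&(z>.043)&(z<.06)&(hsv[...,1]<150); p=X[w]
    print(n,w.sum(),p.mean(0),cv2.minEnclosingCircle((p[:,:2]*1000).astype(np.float32)),np.percentile(p[:,2],[5,50,95]))
E
```

```text
time_s: 27.38
position: [0.5575, 0.0029, 0.0191]
tool_rot: [[0.996, -0.087, 0.001], [-0.087, -0.996, -0.0], [0.001, 0.0, -1.0]]
ft_force: [0.2, -0.5, -1.2]
grip_width: 0.0262
time_s: 28.62
position: [0.5573, 0.003, 0.0188]
tool_rot: [[0.996, -0.087, -0.0], [-0.087, -0.996, -0.0], [-0.0, 0.0, -1.0]]
ft_force: [-0.9, -0.9, 0.8]
grip_width: 0.0799
time_s: 29.75
position: [0.5568, 0.003, 0.1477]
tool_rot: [[0.996, -0.087, -0.002], [-0.087, -0.996, 0.0], [-0.002, -0.0, -1.0]]
ft_force: [0.1, -0.2, 0.8]
grip_width: 0.0801
((549.1242065429688, 4.104082107543945), (27.908227920532227, 89.58161163330078), 84.7096176147461) 0.049710957891560305
scene 125 [0.68278703 0.1552281  0.04961638] ((681.3858032226562, 156.2925567626953), 17.358407974243164) [0.04545213 0.04962142 0.05366623]
side 77 [0.67992592 0.15308209 0.04980691] ((680.9486694335938, 155.90264892578125), 17.886594772338867) [0.0446977  0.05051267 0.05317514]
```

View pics/w10.png

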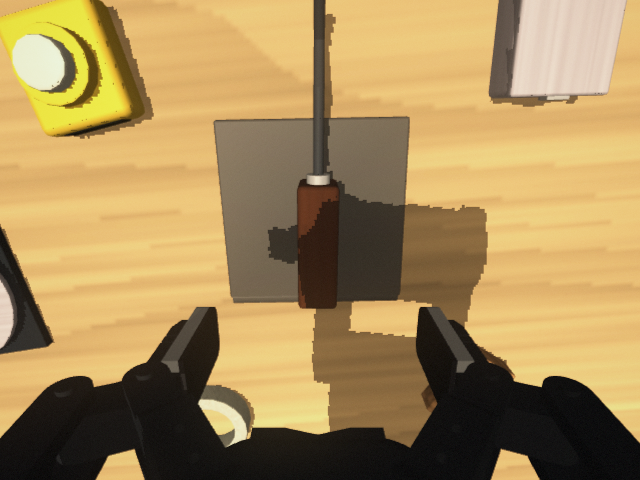

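```bash
python3 -m inch '60 5 -7 0 0;30 20 -29 0 0;0 40 -58 0 0;0 62 -90 0 0;0 82 -120 5 0;0 98 -143 15 0;0 107 -156 30 0;0 111 -162 45 0;0 111 -162 50 0;0 111 -162 50 0' 40
python3 - <<'E'
from h import *
o=env.observe(); R=o["tool_rot"]; t=np.array([.6815,.155,.051]); print(o["position"],(R.T@(t-o["position"])*1000).round(1),o["grip_width"],o["ft_force"])
d=env.get_image("wrist"); cv2.imwrite("pics/w11.png",d["color"])
E
```

```text
time_s: 31.15
position: [0.6817, 0.154, 0.0987]
tool_rot: [[0.996, -0.088, -0.001], [-0.088, -0.996, -0.0], [-0.001, 0.0, -1.0]]
ft_force: [0.3, -0.5, 0.5]
grip_width: 0.0002
[0.68170044 0.15399671 0.0986781 ] [-0.3 -1.  47.7] 0.00018842413594956708 [ 0.28412144 -0.51143086  0.54690936]
```

View pics/w11.png

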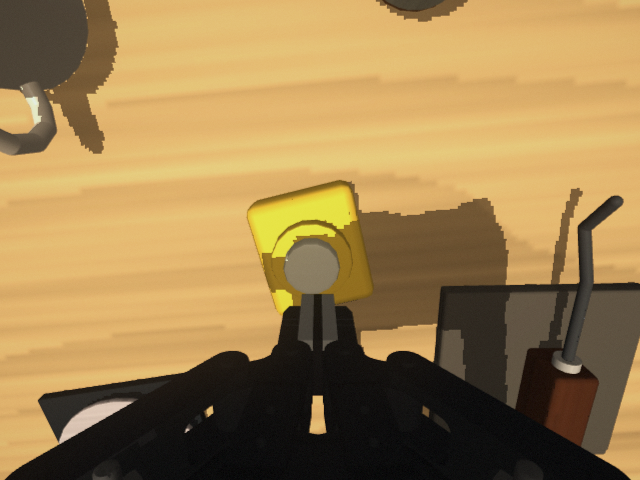

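```bash
python3 -m inch '0 0 -1 10 0;0 0 -1 25 0;0 0 -1 36 0;0 0 -1 42 0;0 0 -1 45 0;0 0 -1 47 0;0 0 -1 49 0;0 0 -1 50 0'
python3 -m inch '0 0 0 1 0;0 0 0 2 0;0 0 0 2 0'
python3 -m inch '0 0 0 1 0;0 0 0 2 0;0 0 0 2 0'
```

```text
time_s: 32.2
position: [0.6823, 0.1557, 0.0492]
tool_rot: [[0.996, -0.087, 0.001], [-0.087, -0.996, 0.0], [0.001, -0.0, -1.0]]
ft_force: [-0.8, 0.3, 2.2]
grip_width: 0.0
time_s: 32.58
position: [0.6823, 0.1557, 0.0471]
tool_rot: [[0.996, -0.087, 0.001], [-0.087, -0.996, 0.0], [0.001, -0.0, -1.0]]
ft_force: [0.6, -0.7, 2.6]
grip_width: 0.0003
time_s: 32.95
position: [0.6823, 0.1557, 0.0449]
tool_rot: [[0.996, -0.087, 0.001], [-0.087, -0.996, 0.0], [0.0, -0.0, -1.0]]
ft_force: [0.1, -0.1, 4.0]
grip_width: 0.0001
```

Force is rising with the spring, so I'm pressing further to the stop.

```bash
python3 -m inch '0 0 0 1 0;0 0 0 1 0;0 0 0 1 0'
python3 -m inch '0 0 0 1 0;0 0 0 1 0;0 0 0 1 0'
```

```text
time_s: 33.33
position: [0.6823, 0.1557, 0.0441]
tool_rot: [[0.996, -0.087, 0.001], [-0.087, -0.996, 0.0], [0.001, -0.0, -1.0]]
ft_force: [0.3, -0.5, 5.7]
grip_width: -0.0004
time_s: 33.7
position: [0.6823, 0.1557, 0.044]
tool_rot: [[0.996, -0.087, 0.001], [-0.087, -0.996, -0.0], [0.001, -0.0, -1.0]]
ft_force: [-2.6, -0.1, 11.4]
grip_width: 0.0
```

The button hit its stop: force jumped to 11 N and the tool stalled at z = 0.044. Retracting.

```bash
python3 -m inch '0 0 0 -3 0;0 0 0 -10 0;0 0 0 -30 0;0 0 0 -60 0;0 0 0 -90 0;0 0 0 -115 0;0 0 0 -125 0;0 0 0 -125 0;0 0 0 -125 0'
python3 - <<'E'
from h import *
np.set_printoptions(precision=4,suppress=True)
for n in ["scene","side"]:
    d=env.get_image(n); cv2.imwrite(f"pics/{n}_end.png",d["color"]); X=cloud(d); hsv=cv2.cvtColor(d["color"],cv2.COLOR_BGR2HSV); x,y,z=[X[...,i] for i in range(3)]
    w=(np.hypot(x-.682,y-.155)<.018)&(z>.03)&(z<.07); print(n,'button z',np.percentile(z[w],[50,90]))
    m=(z>.016)&(z<.024)&(hsv[...,2]>100)&(hsv[...,1]<60)&(np.hypot(x-.522,y-.312)<.075); q=X[m]; print('lid',m.sum(),cv2.minAreaRect((q[:,:2]*1000).astype(np.float32)),np.median(q[:,2]))
    b=(z>.044)&(z<.056)&(x>.45)&(x<.62)&(abs(y)<.06);q=X[b]; print('handle',cv2.minAreaRect((q[:,:2]*1000).astype(np.float32)))
    for nm,u in dict(tin=(.678,-.164),block=(.405,-.1226)).items():
        e=(np.hypot(x-u[0],y-u[1])<.06)&(z>.012); a=np.load(n+"0.npz")["X"]; e0=(np.hypot(a[...,0]-u[0],a[...,1]-u[1])<.06)&(a[...,2]>.012)
        print(nm,X[e].mean(0)-a[e0].mean(0))
E
```

```text
time_s: 34.83
position: [0.6816, 0.1556, 0.1663]
tool_rot: [[0.996, -0.087, -0.003], [-0.087, -0.996, -0.0], [-0.003, 0.0, -1.0]]
ft_force: [0.0, 0.1, -0.8]
grip_width: -0.0002
scene button z [0.0487 0.0518]
lid 0 ((0.0, 0.0), (0.0, 0.0), 0.0) nan
handle ((553.626953125, 3.149444580078125), (30.344547271728516, 96.77299499511719), 83.75982666015625)
tin [ 0.0001 -0.0001 -0.0001]
block [0.0001 0.0001 0.    ]
side button z [0.05   0.0521]
lid 538 ((520.3277587890625, 308.2247314453125), (110.3998031616211, 110.23648071289062), 4.516765594482422) 0.019973043828992097
handle ((551.134521484375, 0.8379001617431641), (34.87218475341797, 94.90087127685547), 84.13980865478516)
tin [-0.     -0.0003 -0.    ]
block [-0.0001 -0.0001  0.0002]
  return _methods._mean(a, axis=axis, dtype=dtype,
  ret = ret.dtype.type(ret / rcount)
```

View pics/scene_end.png

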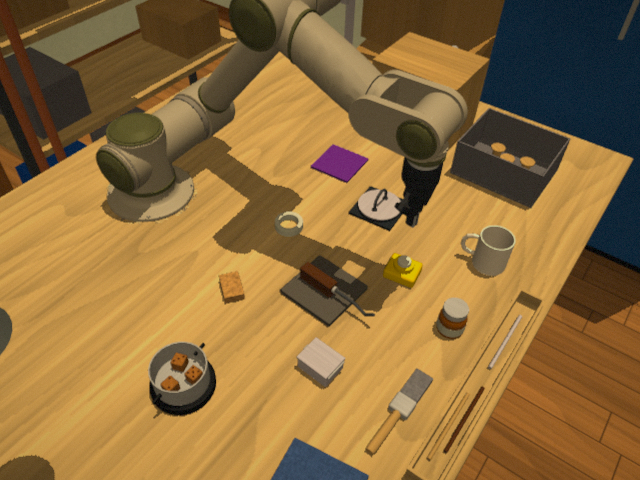

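Everything is in place: the lid is on the dark coaster at about (380,206), the lifter is on the mat at about (322,280), the button is back up, and the arm is clear. Handing in.

```bash
python3 -c "
from rig import env
print(env.close_job())"
```

```text
the job is handed in; nothing more can be done
None
```

I carried out every step of the job and handed it in at about 35 s of the 72 s allowed. No verdict was reported.

- **Lid:** I hooked it, lifted it level about 60 mm clear of the rim, and set it down on the slate coaster. The last check put its centre about 4 mm from the coaster's centre, with its top face at z = 0.020 m, so it lies flat.
- **Lifter:** It is back on the mat and released. The handle's centre is about 15 mm from the mat's centre, with its top at z = 0.050 m.
- **Timer button:** I pressed it down to its stop, where the tool stalled at 11 N. It is back up at about 0.052 m.
- **Other items:** The pencil tin and sanding block moved less than 0.5 mm. I checked the tape roll only by eye, and it looked unmoved. The robot was touching nothing at the end.

Two of the last checks did not work cleanly. The scene-view mask for the lid found no pixels, so the final lid position comes from the side view and looking at the picture. The last fits of the handle from the scene and side views came out a few millimetres too large, so I used the closer wrist view taken just after release for its position.

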